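# Shut the parts drawers and the drill-bit box before drilling

## Robot

A 7-joint arm with a two-finger parallel gripper is mounted at the origin on a cart in front of the work surface, level with it; the furniture and walls round the work are solid. World frame = base frame: x ahead of the robot, y to its left, z up, the work surface at z = 0. Lengths are in m, angles in rad, forces in N, time in s.
With the tool pointing down it reaches from about 0.425 to 0.875 m from the base axis. Payload 4.7 kg.
Tool frame: the origin (TCP) lies where the fingers leave the gripper's body, on its centre line; the fingertips stand 70 mm ahead of it and the grasp point (between the pads) lies 51 mm ahead of it; z points along the fingers, y is the line along which they close (so a half turn about z gives the same grasp; the last joint's range is limited). The gripper opens to 87 mm and grips with 3 to 60 N. Pads are 19 mm wide; open, the fingers measure 117 mm over their backs; the gripper's body (75 mm by 190 mm) begins 51 mm behind the grasp point.
Start: joints at [-1.131, 0.321, -0.07, 1.45, 0.023, 1.371, -0.057], TCP at [0.269, 0.592, 0.292] pointing down, gripper open.
Joint ranges: [-2.86, 2.86], [-0.3, 2.09], [-1.38, 1.24], [0.06, 2.45], [-1.56, 4.7], [0.09, 2.05], [-2.69, 2.69]. Speed limits (rad/s): [2.57, 2.57, 3.14, 3.14, 3.14, 3.14, 3.14].

## Interface

Orientations are given as a rotation vector (axis times angle).
In Python, from bench import ctrl gives the robot as it stands.
- The arm moves only by the tool drive_tool, never from a script. Its argument "motion" is a list of rows, each a list of 3 entries, a list of its own where there are three numbers: the shift along the tool's x, y, z in cm, then the turn, a rotation vector about the tool's x, y, z in degrees, then the opening, from -1 (shut) to 1 (fully open). In form: [[[x, y, z], [ax, ay, az], claw], ...]. A call has 1 to 12 rows; each row shifts and turns the commanded pose from where the row before left it, along the tool's axes as they then stand; what a row does not reach is not made up. A row lasts 1/8 s, in which the tool goes at most 62.5 mm and 10.7 degrees, less where a joint would pass 70% of its speed; a pose out of reach is approached as far as the arm can. A call with a gripper value outside its range is refused whole. The fingers move at their own pace and stop on an object; "force" is the grip in N (left out, the last holds). Time passes only in rows, so rows that do not move let the fingers close. It gives the time, the measured TCP pose, the force, the opening and the grip force at its end, in the units of the state.
- ctrl.get_state(): the state, without advancing time (a new reading comes with each control period).
- ctrl.get_image(name): name is "scene" or "top"; returns the picture (400x640x3 uint8, red, green, blue); there is no depth.
- ctrl.calibration(name): a dict with "K" (3x3 intrinsics, pixels), "origin" and "attitude" of the camera in the world. Camera axes: x right, y up, looking along -z (the intrinsics and any distortion apply to the point x, -y, -z); pixel columns grow to the right and rows downward; lengths in m; the calibration is good to about 2 mm. A picture is of the moment at which its call begins. calibration takes no time and is no camera call.
- ctrl.close_job(): hands the job in; it is judged then, once.
The state is a dict: "time": time; "joint_positions": joint angles; "qd": joint speeds; "joint_torque": joint torques, N m; "position": TCP position; "tool_rot": TCP orientation; "ft_force": force on the tool from outside, world axes, zero at the start; "torque": the same for the moment, N m; "grip_width": opening from 0.0 (shut) to 1.0 (fully open); "grip_force": force on a finger pad.
Only numpy, scipy, OpenCV 4.12 (cv2) and the standard library are available. Lean on these libraries where they do the work, as an engineer would, in place of code of your own. Each camera call takes 0.05 s, during which the arm holds its last target. There are 200 camera calls.

## Task

Drilling is about to start and chips must not get into the stores: with the fingertips, push both drawers of the blue parts unit fully shut, then tip the lid of the drill-bit box over and press it fully closed. Only push: do not lift the box or shove it away from where it stands, and leave the tin, the bottle and the other loose things where they are.

Things in the scene. Friction and masses are not known exactly. Their poses are not given: they have to be found in the camera images.
- drawer_left (a joint): the left drawer (+y side of the unit): metres it stands open; 0 is fully shut against its stop, at most 0.11. It slides along the unit's x axis (shutting is towards +x of the unit), with about 2.5 N of friction, and stays where it is left. Its dark grey front is 108 wide and spans heights 8 to 76 above the bench, 12 thick (sizes in mm)
- handle_left (a point): middle of the front (robot-side) face of the left drawer's dark bow handle: a level round bar 10 thick and 70 long across the drawer (y), 52 above the bench, its front face 35 in front of the grey drawer front. It moves with the drawer; its x axis points in the shutting direction, z up (sizes in mm)
- drawer_right (a joint): the right drawer (-y side of the unit): metres it stands open; 0 is fully shut against its stop, at most 0.11. It slides along the unit's x axis (shutting is towards +x of the unit), with about 2.5 N of friction, and stays where it is left. Its dark grey front is 108 wide and spans heights 8 to 76 above the bench, 12 thick (sizes in mm)
- handle_right (a point): middle of the front (robot-side) face of the right drawer's dark bow handle: a level round bar 10 thick and 70 long across the drawer (y), 52 above the bench, its front face 35 in front of the grey drawer front. It moves with the drawer; its x axis points in the shutting direction, z up (sizes in mm)
- drawer_unit: blue steel small-parts unit screwed to the bench (cannot move), 180 deep (x) x 240 wide (y) x 85 high, with two open-topped drawers side by side whose fronts face the robot; origin under its centre, x pointing to its back. The shut drawers' fronts lie 90 to 102 in front of the origin, their handles reach 137 in front of it; drawer centres 58.5 either side of it. (sizes in mm)
- bit_case: dark, worn metal drill-bit box with a row of drill bits inside, 73 (x) x 121 (y) x 32 high when shut, 0.9 kg, standing loose on the bench; origin under its centre, x pointing to its back, where the lid is hinged (sizes in mm)
- bit_case_lid (a joint): opening angle of the drill-bit box's lid in rad: 0 is shut, 1.57 upright, 1.92 the stop, leaning backwards. It starts leaning slightly back beyond upright. Light hinge friction (0.02 N m): once tipped forwards it falls or may stick part-way and then needs pressing down (sizes in mm)
- lid_hinge (a point): middle of the hinge line on the box: 35 behind the box's origin, 23 above the bench; x to the box's back, y along the hinge (sizes in mm)
- lid_edge (a point): middle of the lid's free edge, on its outer face: 70 from the hinge line, moves with the lid; when shut it is the top front edge, 32 above the bench. The lid is 121 long along the hinge and 9 deep (sizes in mm)
- parts_tin: grey open round tin of screws, 67 dia x 32 high, loose on top of the drawer unit towards its back; origin under its centre (sizes in mm)
- oil_bottle: cream plastic oil bottle with a red spout, 43 dia x 143 high, standing loose right of the drawer unit; origin under its centre. Beware: a rotary hand tool and its lead hang behind it, about 0.65 m straight ahead of the robot, from 0.45 m above the bench upwards (sizes in mm)
- screwdriver: blue and black cross-head screwdriver, 187 long, 26 thick, lying loose near the front edge of the bench, right of the middle; origin under its middle, y along it (sizes in mm)
- wood_block: brown wooden block, 120 x 60 x 32, lying loose to the right of the drawer unit; origin under its centre (sizes in mm)
- spanner_10: small steel spanner, 115 x 23 x 6, lying loose on the right; origin under its middle (sizes in mm)
- bolt_m8: steel bolt, 46 x 15 x 13, lying loose at the back; origin under its middle (sizes in mm)

How it is judged:
By the outcome, as a careful person would: the job done as asked, in the order asked, and still so for the second after the job is handed in, with the robot touching nothing.
It also fails if it takes over 67 s, if anything falls off the work surface, if the arm or the gripper's body presses on something with over 40 N, if the wrist force passes 120 N, or if a joint passes its speed limit or range.

## Working session

There is one attempt and no reset: what is moved stays moved. The work goes in short steps, Python scripts to look and compute and a tool call to move; the robot and the scene stay as the last step left them, time stands still between calls to the robot, and variables do not carry over. Pictures are saved under pics/ and viewed, at most 10 in all, crops included, and the job is handed in when it is done.

Besides the shell and the picture viewer there is one more tool, called by a JSON object that holds its "api" and its "payload", one argument or row to a line. drive_tool: Moves the arm, as the interface text tells. Its arguments: {"type":"object","properties":{"motion":{"type":"array","items":{"type":"array"}},"force":{"type":"number"}},"required":["motion"]}

```bash
mkdir -p pics
cat > h.py <<'E'
import numpy as np, cv2
from scipy.spatial.transform import Rotation as R
from bench import ctrl
def cal(n):
    c=ctrl.calibration(n); A=np.array(c["attitude"],float)
    if A.shape!=(3,3): A=R.from_rotvec(A).as_matrix() if A.size==3 else R.from_quat(A).as_matrix()
    return np.array(c["K"]),np.array(c["origin"]),A
def ray(n,u,v):
    K,o,A=cal(n); d=np.linalg.solve(K,[u,v,1]); return o,A@(d*[1,-1,-1])
def onz(n,u,v,z):
    o,d=ray(n,u,v); return o+d*(z-o[2])/d[2]
def proj(n,p):
    K,o,A=cal(n); q=K@((A.T@(np.array(p)-o))*[1,-1,-1]); return q[:2]/q[2]
def tri(u1,v1,u2,v2,a="scene",b="top"):
    o1,d1=ray(a,u1,v1);o2,d2=ray(b,u2,v2)
    s=np.linalg.lstsq(np.c_[d1,-d2],o2-o1,rcond=None)[0]
    p,q=o1+s[0]*d1,o2+s[1]*d2; return (p+q)/2,np.linalg.norm(p-q)
def snap(n,f): 
    im=ctrl.get_image(n)[:,:,::-1].copy(); cv2.imwrite("pics/"+f,im); return im
E
python3 - <<'E'
from h import *
print(ctrl.calibration("scene"),ctrl.calibration("top"))
snap("scene","s0.png");snap("top","t0.png")
print(ctrl.get_state())
E
```

```text
{'K': array([[363.86229262,   0.        , 319.6040597 ],
       [  0.        , 363.86229262, 201.51824533],
       [  0.        ,   0.        ,   1.        ]]), 'origin': array([-0.03946849, -0.45729066,  0.93072884]), 'attitude': array([ 0.6813487 , -0.34920279, -0.86362221])} {'K': array([[500.63281352,   0.        , 313.11790815],
       [  0.        , 500.63281352, 200.09352624],
       [  0.        ,   0.        ,   1.        ]]), 'origin': array([ 0.34276981, -0.00408593,  1.65587796]), 'attitude': array([ 0.13026134, -0.10826597, -1.53967277])}
{'time': 0.1, 'joint_positions': array([-1.13088991,  0.321792  , -0.07004901,  1.45155601,  0.02260403,
        1.37080718, -0.05689856]), 'qd': array([ 0.00025562, -0.00256424,  0.0009377 , -0.00354757, -0.00111248,
       -0.00115191,  0.00031409]), 'joint_torque': array([ 3.39234011e-04, -4.92573774e+01, -4.05430589e-01, -3.13396060e+01,
       -6.41574268e-02,  3.95686948e-02,  5.07098014e-05]), 'position': array([0.26838923, 0.59158826, 0.29124099]), 'tool_rot': array([-6.63762352e-01, -3.07039556e+00,  2.75808824e-03]), 'ft_force': array([-0.20156473, -0.35787768, -0.78062385]), 'torque': array([-0.0153304 , -0.01270126,  0.00310656]), 'grip_force': 0.0, 'grip_width': 0.999409788684144}
```

View pics/s0.png

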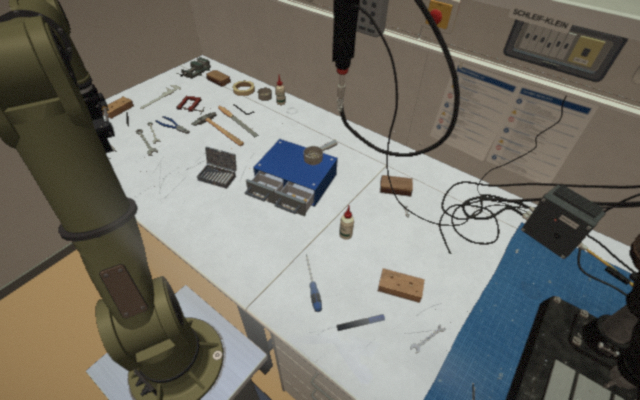

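View pics/t0.png

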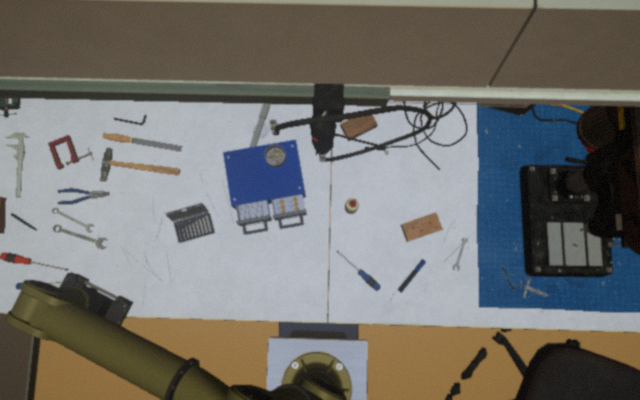

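The scene view has the unit near (295,170) and the open box near (218,168). In the top view they are near (265,175) and (190,222), with handles at about (253,232) and (290,223). Next I'll enlarge both.

Run:
```python
from h import *
a=cv2.imread("pics/t0.png")[130:250,155:315];b=cv2.imread("pics/s0.png")[130:220,190:350]
cv2.imwrite("pics/t0c.png",cv2.resize(a,None,fx=5,fy=5,interpolation=cv2.INTER_CUBIC))
cv2.imwrite("pics/s0c.png",cv2.resize(b,None,fx=5,fy=5,interpolation=cv2.INTER_CUBIC))
im=cv2.imread("pics/t0.png");h=cv2.cvtColor(im,cv2.COLOR_BGR2HSV)
m=cv2.inRange(h,(105,150,60),(125,255,255));m[:, 320:]=0
c=max(cv2.findContours(m,0,2)[0],key=cv2.contourArea)
r=cv2.minAreaRect(c);print(r,cv2.boxPoints(r))
for p in cv2.boxPoints(r): print(onz("top",*p,0.085))
```

```text
((263.3243103027344, 172.44595336914062), (52.60767364501953, 71.84235382080078), 80.53767395019531) [[223.56755 152.40543]
 [294.4324  140.5946 ]
 [303.08105 192.48648]
 [232.21622 204.2973 ]]
[0.73176035 0.31510083 0.085     ]
[0.77687255 0.08757031 0.085     ]
[0.60743467 0.0541738  0.085     ]
[0.56337832 0.27809092 0.085     ]
```

View pics/t0c.png

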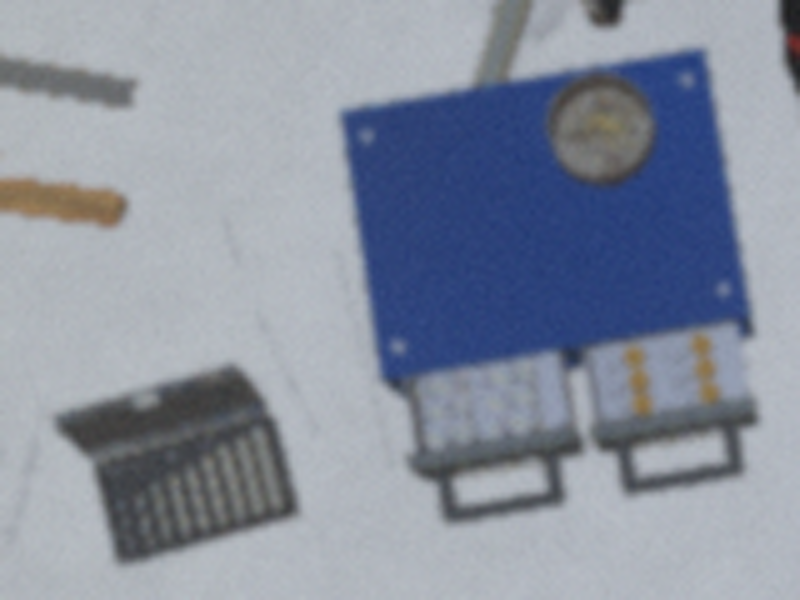

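View pics/s0c.png

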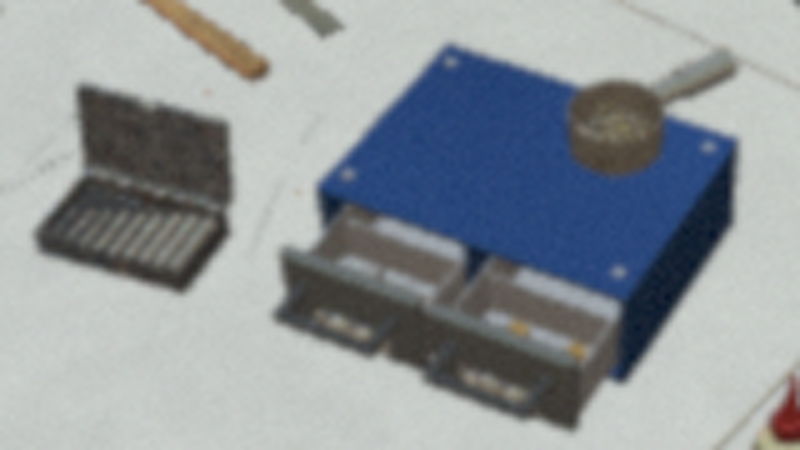

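Run:
```python
from h import *
T=lambda u,v:(155+u/5,130+v/5); S=lambda u,v:(190+u/5,130+v/5)
for n,s,t in [("hl",(328,337),(503,513)),("hr",(478,395),(683,484)),("lidL",(80,87),(58,415)),("lidR",(228,125),(237,367)),("hingeR",(228,210),(270,418)),
 ("frontL",(40,238),(120,555)),("frontR",(185,285),(297,510)),("unitBL",(448,45),(343,113)),("unitFR",(622,302),(750,330)),("unitFL",(320,188),(383,382))]:
    p,e=tri(*S(*s),*T(*t)); print(n,p.round(4),round(e,4))
ux=np.array([np.cos(.197),np.sin(.197)]);uy=np.array([-ux[1],ux[0]]);o=np.array([.670,.184])
for t in [(503,513),(683,484)]:
    p=onz("top",*T(*t),.053)[:2]; print(p,(p-o)@ux,(p-o)@uy)
for t in [(120,557),(297,512)]: print(onz("top",*T(*t),.018))
```

```text
hl [0.4809 0.2008 0.0562] 0.0078
hr [0.5013 0.0863 0.0618] 0.0057
lidL [0.5286 0.4833 0.092 ] 0.0011
lidR [0.5637 0.3705 0.0927] 0.0027
hingeR [0.5397 0.36   0.0347] 0.0051
frontL [0.4474 0.4579 0.0178] 0.0021
frontR [0.4806 0.3436 0.0155] 0.0027
unitBL [0.7307 0.3133 0.0896] 0.002
unitFR [0.5965 0.0453 0.096 ] 0.0057
unitFL [0.558  0.2771 0.0899] 0.0054
[0.4781478 0.2037056] -0.18428448675942682 0.05687535440876
[0.50002135 0.08871149] -0.18534160280755319 -0.06017583630695907
[0.44525169 0.45836439 0.018     ]
[0.47800565 0.34377945 0.018     ]
```

{"api": "drive_tool", "payload": {
  "motion": [
    [[0, 0, 0], [0, 0, -9], -1],
    [[0, 0, 0], [0, 0, -9], -1],
    [[0, 0, 0], [0, 0, -9], -1],
    [[0, 0, 0], [0, 0, -8.7], -1],
    [[-1.2, -5.25, 0], [0, 0, 0], -1],
    [[-1.2, -5.25, 0], [0, 0, 0], -1],
    [[-1.2, -5.25, 0], [0, 0, 0], -1],
    [[-1.2, -5.25, 0], [0, 0, 0], -1],
    [[-1.2, -5.25, 0], [0, 0, 0], -1],
    [[-1.2, -5.25, 0], [0, 0, 0], -1],
    [[-1.2, -5.25, 0], [0, 0, 0], -1],
    [[-1.2, -5.25, 0], [0, 0, 0], -1]
  ],
  "force": 20
}}

```text
time: 1.6
position: [0.4453, 0.1971, 0.2921]
tool_rot: [0.31, -3.126, -0.0]
ft_force: [0.4, 0.2, 0.1]
grip_width: 0.006
grip_force: 0.0
```

{"api": "drive_tool", "payload": {
  "motion": [
    [[0, 0, 5], [0, 0, 0], -1],
    [[0, 0, 5], [0, 0, 0], -1],
    [[0, 0, 5], [0, 0, 0], -1],
    [[0, 0, 3.5], [0, 0, 0], -1],
    [[0, 0, 0], [0, 0, 0], -1],
    [[-1, 0, 0], [0, 0, 0], -1],
    [[-1, 0, 0], [0, 0, 0], -1],
    [[-1, 0, 0], [0, 0, 0], -1],
    [[-1, 0, 0], [0, 0, 0], -1],
    [[-0.8, 0, 0], [0, 0, 0], -1],
    [[-0.8, 0, 0], [0, 0, 0], -1],
    [[-0.6, 0, 0], [0, 0, 0], -1]
  ]
}}

```text
time: 3.1
position: [0.5061, 0.2113, 0.1072]
tool_rot: [0.31, -3.126, -0.0]
ft_force: [-3.3, 0.4, 1.6]
grip_width: 0.006
grip_force: 1.3
```

```bash
cat >> h.py <<'E'
ux=np.array([np.cos(.197),np.sin(.197)]);uy=np.array([-ux[1],ux[0]]);o=np.array([.670,.184])
def st():
    s=ctrl.get_state();p=s["position"][:2]-o
    print(s["time"],s["position"].round(4),"unit",(p@ux).round(4),(p@uy).round(4),"F",s["ft_force"].round(1),s["tool_rot"].round(3))
E
python3 - <<'E'
from h import *
st()
E
```

```text
3.1 [0.5061 0.2113 0.1072] unit -0.1554 0.0589 F [-3.3  0.4  1.6] [ 0.31  -3.126 -0.   ]
```

Contact force is about 3 N, matching the drawer friction. I'll continue in small steps until the force rises at the stop.

{"api": "drive_tool", "payload": {
  "motion": [
    [[-0.4, 0, 0], [0, 0, 0], -1],
    [[-0.4, 0, 0], [0, 0, 0], -1],
    [[-0.2, 0, 0], [0, 0, 0], -1],
    [[0, 0, 0], [0, 0, 0], -1]
  ]
}}

```text
time: 3.6
position: [0.5158, 0.2131, 0.1072]
tool_rot: [-0.309, 3.126, 0.0]
ft_force: [-1.4, 0.6, -0.1]
grip_width: 0.004
grip_force: 0.6
```

Run:
```python
from h import *
st()
```

```text
3.6 [0.5158 0.2131 0.1072] unit -0.1455 0.0587 F [-1.4  0.6 -0.1] [-0.309  3.126  0.   ]
```

{"api": "drive_tool", "payload": {
  "motion": [
    [[-0.2, 0, 0], [0, 0, 0], -1],
    [[-0.2, 0, 0], [0, 0, 0], -1],
    [[-0.1, 0, 0], [0, 0, 0], -1],
    [[0, 0, 0], [0, 0, 0], -1]
  ]
}}

```text
time: 4.1
position: [0.5182, 0.2137, 0.1071]
tool_rot: [0.309, -3.12, 0.001]
ft_force: [-10.0, -2.3, 7.6]
grip_width: 0.007
grip_force: 4.7
```

Run:
```python
from h import *
st()
```

```text
4.1 [0.5182 0.2137 0.1071] unit -0.143 0.0588 F [-10.   -2.3   7.6] [ 3.09e-01 -3.12e+00  1.00e-03]
```

{"api": "drive_tool", "payload": {
  "motion": [
    [[-0.3, 0, 0], [0, 0, 0], -1],
    [[0, 0, 0], [0, 0, 0], -1],
    [[1, 0, 0], [0, 0, 0], -1],
    [[3, 0, 0], [0, 0, 0], -1],
    [[3, 0, 0], [0, 0, 0], -1],
    [[2, 0, 0], [0, 0, 0], -1],
    [[0, -4, 0], [0, 0, 0], -1],
    [[0, -4, 0], [0, 0, 0], -1],
    [[0, -3.8, 0], [0, 0, 0], -1],
    [[0, 0, 0], [0, 0, 0], -1]
  ]
}}

```text
time: 5.35
position: [0.4597, 0.0777, 0.1077]
tool_rot: [-0.3, 3.124, -0.002]
ft_force: [0.4, 0.4, -0.2]
grip_width: 0.002
grip_force: 0.0
```

Run:
```python
from h import *
st()
```

```text
5.35 [0.4597 0.0777 0.1077] unit -0.227 -0.0631 F [ 0.4  0.4 -0.2] [-3.000e-01  3.124e+00 -2.000e-03]
```

{"api": "drive_tool", "payload": {
  "motion": [
    [[-1, 0.3, 0], [0, 0, 0], -1],
    [[-1, 0, 0], [0, 0, 0], -1],
    [[-1, 0, 0], [0, 0, 0], -1],
    [[-1, 0, 0], [0, 0, 0], -1],
    [[-1, 0, 0], [0, 0, 0], -1],
    [[-1, 0, 0], [0, 0, 0], -1],
    [[-1, 0, 0], [0, 0, 0], -1],
    [[-0.6, 0, 0], [0, 0, 0], -1],
    [[-0.4, 0, 0], [0, 0, 0], -1],
    [[-0.3, 0, 0], [0, 0, 0], -1],
    [[-0.2, 0, 0], [0, 0, 0], -1],
    [[0, 0, 0], [0, 0, 0], -1]
  ]
}}

```text
time: 6.85
position: [0.5408, 0.1008, 0.1071]
tool_rot: [0.309, -3.126, 0.0]
ft_force: [-3.5, 1.1, -0.7]
grip_width: 0.005
grip_force: 1.5
```

Run:
```python
from h import *
st()
```

```text
6.85 [0.5408 0.1008 0.1071] unit -0.143 -0.0563 F [-3.5  1.1 -0.7] [ 0.309 -3.126  0.   ]
```

{"api": "drive_tool", "payload": {
  "motion": [
    [[-0.2, 0, 0], [0, 0, 0], -1],
    [[-0.2, 0, 0], [0, 0, 0], -1],
    [[-0.1, 0, 0], [0, 0, 0], -1],
    [[0, 0, 0], [0, 0, 0], -1]
  ]
}}

```text
time: 7.35
position: [0.5418, 0.101, 0.1069]
tool_rot: [0.308, -3.116, 0.001]
ft_force: [-15.4, -0.9, 10.6]
grip_width: 0.005
grip_force: 7.8
```

Run:
```python
from h import *
st()
```

```text
7.35 [0.5418 0.101  0.1069] unit -0.142 -0.0563 F [-15.4  -0.9  10.6] [ 3.080e-01 -3.116e+00  1.000e-03]
```

{"api": "drive_tool", "payload": {
  "motion": [
    [[1, 0, 0], [0, 0, 0], -1],
    [[3, 0, 0], [0, 0, 0], -1],
    [[4.5, 0, 0], [0, 0, 0], -1],
    [[0, 0, -5], [0, 0, 0], -1],
    [[0, 0, -5], [0, 0, 0], -1],
    [[0, 0, -5], [0, 0, 0], -1],
    [[-2.8, 4.6, 0], [0, 0, 0], -1],
    [[-2.8, 4.6, 0], [0, 0, 0], -1],
    [[-2.8, 4.6, 0], [0, 0, 0], -1],
    [[-2.8, 4.6, 0], [0, 0, 0], -1],
    [[-2.8, 4.6, 0], [0, 0, 0], -1],
    [[-2.8, 4.6, 0], [0, 0, 0], -1]
  ]
}}

```text
time: 8.85
position: [0.5754, 0.39, 0.2582]
tool_rot: [-0.307, 3.122, 0.001]
ft_force: [0.9, -0.6, 0.9]
grip_width: 0.005
grip_force: 0.0
```

{"api": "drive_tool", "payload": {
  "motion": [
    [[-2.8, 4.6, 0], [0, 0, -5], -1],
    [[0, 0, 0], [0, 0, 0], -1]
  ]
}}

```text
time: 9.1
position: [0.5915, 0.4441, 0.2552]
tool_rot: [-0.453, 3.108, 0.003]
ft_force: [-0.2, -0.5, 0.0]
grip_width: 0.0
grip_force: 0.0
```

Run:
```python
from h import *
st()
a=snap("top","t1.png")[130:250,155:315]; b=snap("scene","s1.png")[130:220,190:350]
cv2.imwrite("pics/c1.png",np.vstack([cv2.resize(x,None,fx=k,fy=k,interpolation=cv2.INTER_CUBIC) for x,k in((a,2.7),(b,2.7))]))
```

```text
9.1 [0.5915 0.4441 0.2552] unit -0.026 0.2705 F [-0.2 -0.5  0. ] [-4.530e-01  3.108e+00  3.000e-03]
```

View pics/c1.png

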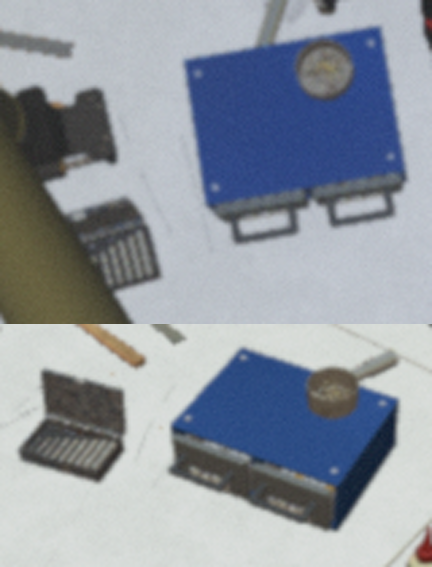

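The drawers are flush with the unit; the left one is at (265,225) and the right at (360,205) in the crop. The box hasn't moved, and the gripper is up behind its lid.

{"api": "drive_tool", "payload": {
  "motion": [
    [[0, 0, 4], [0, 0, 0], -1],
    [[0, 0, 4], [0, 0, 0], -1],
    [[0, 0, 3], [0, 0, 0], -1],
    [[1.5, 0, 0], [0, 0, 0], -1],
    [[1, 0, 0], [0, 0, 0], -1],
    [[1, 0, 0], [0, 0, 0], -1],
    [[0.8, 0, 0], [0, 0, 0], -1],
    [[0.8, 0, 0], [0, 0, 0], -1],
    [[0.8, 0, 0], [0, 0, 0], -1],
    [[0.8, 0, 0], [0, 0, 0], -1],
    [[0.8, 0, 0], [0, 0, 0], -1]
  ]
}}

```text
time: 10.58
position: [0.5188, 0.4182, 0.1468]
tool_rot: [0.446, -3.109, 0.0]
ft_force: [0.7, 0.3, 0.1]
grip_width: 0.008
grip_force: 0.4
```

```bash
cat >> h.py <<'E'
bx=np.array([.959,.284]);by=np.array([-.284,.959]);bh=np.array([.530,.421])
def sb():
    st();p=ctrl.get_state()["position"][:2]-bh;print("hinge frame",p@bx,p@by)
E
python3 - <<'E'
from h import *
sb()
b=snap("scene","s2.png")[120:220,150:310]
cv2.imwrite("pics/c2.png",cv2.resize(b,None,fx=4,fy=4,interpolation=cv2.INTER_CUBIC))
E
```

```text
10.575 [0.5188 0.4182 0.1468] unit -0.1024 0.2593 F [0.7 0.3 0.1] [ 0.446 -3.109  0.   ]
hinge frame -0.011498730896962692 0.0005078819575061472
```

View pics/c2.png

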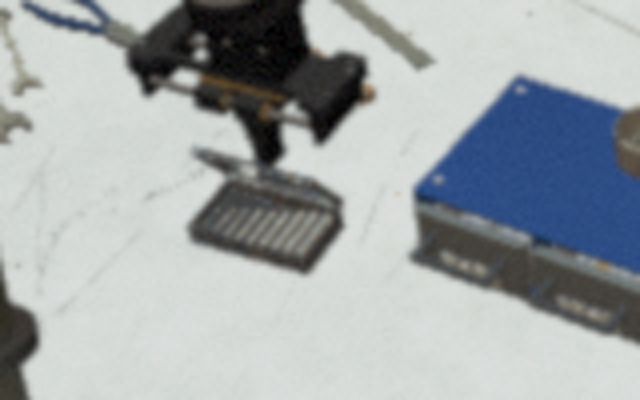

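The lid has tipped forward past upright. I'll push further over it, then press down near its front.

{"api": "drive_tool", "payload": {
  "motion": [
    [[1, 0, 0], [0, 0, 0], -1],
    [[1, 0, 0], [0, 0, 0], -1],
    [[1, 0, 0], [0, 0, 0], -1],
    [[1, 0, 0], [0, 0, 0], -1],
    [[0.2, 0, 1], [0, 0, 0], -1],
    [[0.2, 0, 1], [0, 0, 0], -1],
    [[0, 0, 0.8], [0, 0, 0], -1],
    [[0, 0, 0.5], [0, 0, 0], -1],
    [[0, 0, 0], [0, 0, 0], -1]
  ]
}}

```text
time: 11.75
position: [0.4777, 0.4056, 0.1135]
tool_rot: [0.445, -3.11, 0.001]
ft_force: [0.3, -0.7, -0.9]
grip_width: 0.003
grip_force: 0.0
```

Run:
```python
from h import *
sb()
b=snap("scene","s3.png")[120:220,150:310]
cv2.imwrite("pics/c3.png",cv2.resize(b,None,fx=4,fy=4,interpolation=cv2.INTER_CUBIC))
```

```text
11.75 [0.4777 0.4056 0.1135] unit -0.1452 0.2549 F [ 0.3 -0.7 -0.9] [ 4.45e-01 -3.11e+00  1.00e-03]
hinge frame -0.05456306505978087 6.757277607044761e-05
```

View pics/c3.png

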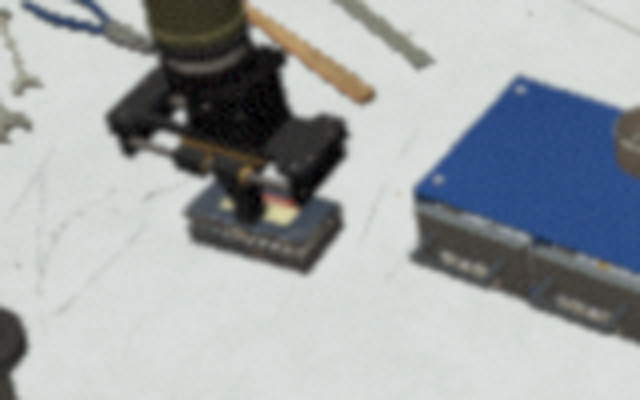

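The lid has fallen nearly or fully shut: the labelled top is visible at (265,210) with the fingertips over it. Now I'll press it down until it resists.

{"api": "drive_tool", "payload": {
  "motion": [
    [[0, 0, 0.5], [0, 0, 0], -1],
    [[0, 0, 0.4], [0, 0, 0], -1],
    [[0, 0, 0.3], [0, 0, 0], -1],
    [[0, 0, 0.2], [0, 0, 0], -1],
    [[0, 0, 0], [0, 0, 0], -1]
  ]
}}

```text
time: 12.42
position: [0.4774, 0.4059, 0.102]
tool_rot: [0.445, -3.11, 0.0]
ft_force: [-4.1, -2.5, 10.1]
grip_width: 0.006
grip_force: 5.1
```

Run:
```python
from h import *
sb()
```

```text
12.425 [0.4774 0.4059 0.102 ] unit -0.1454 0.2553 F [-4.1 -2.5 10.1] [ 0.445 -3.11   0.   ]
hinge frame -0.05467800005382522 0.000469961534732638
```

The tip is at 0.032 m with 10 N against it, so the lid is down. I'll press slightly more, lift away and check.

{"api": "drive_tool", "payload": {
  "motion": [
    [[0, 0, 0.2], [0, 0, 0], -1],
    [[0, 0, 0], [0, 0, 0], -1],
    [[0, 0, -1], [0, 0, 0], -1],
    [[0, 0, -4], [0, 0, 0], -1],
    [[0, 0, -5], [0, 0, 0], -1],
    [[0, 0, -5], [0, 0, 0], -1],
    [[-5, 2, 0], [0, 0, 0], -1],
    [[-5, 3, 0], [0, 0, 0], -1],
    [[-5, 3, 0], [0, 0, 0], -1],
    [[-5, 3, 0], [0, 0, 0], -1],
    [[0, 0, 0], [0, 0, 0], -1]
  ]
}}

```text
time: 13.8
position: [0.6395, 0.5703, 0.2382]
tool_rot: [0.447, -3.103, 0.007]
ft_force: [-0.5, 0.0, -1.4]
grip_width: 0.006
grip_force: 0.0
```

Run:
```python
from h import *
sb()
a=snap("top","t4.png")[130:250,155:315];b=snap("scene","s4.png")[130:220,190:350]
cv2.imwrite("pics/c4.png",np.vstack([cv2.resize(x,None,fx=k,fy=k,interpolation=cv2.INTER_CUBIC) for x,k in((a,2.8),(b,2.8))]))
```

```text
13.8 [0.6395 0.5703 0.2382] unit 0.0457 0.3848 F [-0.5  0.  -1.4] [ 0.447 -3.103  0.007]
hinge frame 0.1473982854911895 0.1120554731961178
```

View pics/c4.png

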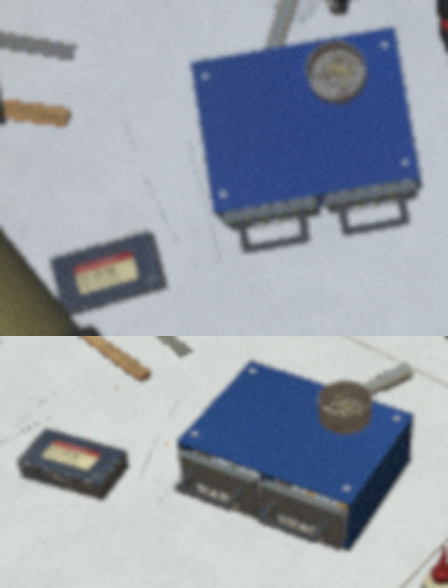

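The box is shut at (108,272) and both drawers are flush. The tin hasn't moved, and the arm is clear of everything.

Run:
```python
from h import *
for t in [(275,246),(376,228)]:
    p=onz("top",155+t[0]/2.8,130+t[1]/2.8,.053)[:2]-o; print(p@ux,p@uy)
print(ctrl.close_job())
```

```text
-0.13586476785214727 0.0573162083021561
-0.13490106991680692 -0.060825528472227955
the job is handed in; nothing more can be done
None
```

Both drawers were pushed shut against their stops, then the drill-bit box lid was tipped over and pressed closed; I handed the job in at about 14 s, with the arm clear, but no verdict came back.

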